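# Free the index plunger of the vessel turntable and hold it out

### The arm

A 6-joint arm with a two-finger parallel gripper is mounted at the origin on the work surface. World frame = base frame: x ahead of the robot, y to its left, z up, the work surface at z = 0. Lengths are in m, angles in degrees, forces in N, time in s.
With the tool pointing down it reaches from about 0.4 to 0.825 m from the base axis. Payload 7 kg.
Tool frame: the origin (TCP) lies at the very end of the fingers, on their centre line; the grasp point (between the pads) lies 19 mm behind it (r.hold_point_z is the distance from the TCP to the grasp point, in m); x points along the fingers, y is the direction in which the jaws open and shut, and the axes are right-handed (so a half turn about x gives the same grasp; the last joint's range is limited). The gripper opens to 88 mm and grips with 3 to 60 N. Pads are 19 mm wide; open, the fingers measure 130 mm over their backs; the gripper's body (78 mm by 193 mm) begins 47 mm behind the grasp point.
Start: joints at [85.548, 20.546, 0.682, 0, -70.136, -16.507], TCP at [0.241, 0.63, 0.227] pointing down, gripper open.
Joint ranges: [-176.03, 176.03], [-82.01, 121.73], [-58.28, 71.71], [-173.87, 95.51], [-174.79, -0.11], [-173.66, 173.66]. Speed limits (degrees/s): [136.94, 136.94, 172.46, 180, 180, 180].

### API

Orientations are given as [roll, pitch, yaw] about the fixed x, y, z axes, in that order (R = Rz(yaw) Ry(pitch) Rx(roll)).
In Python, from plant import r gives the robot as it stands. The module is installed in compiled form; this text tells all that it offers.
- The arm moves only by the shell command python3 -m creep 'ROWS' [FORCE]. ROWS is JSON, a list of rows, each a list of 7 numbers: the turn, a rotation vector about the tool's x, y, z in rad, then the shift along the tool's x, y, z in cm, then the opening in per cent of the stroke, from 0 (shut) to 100 (fully open). In form: [[rx, ry, rz, x, y, z, fingers], ...]. A call has 1 to 8 rows; each row shifts and turns the commanded pose from where the row before left it, along the tool's axes as they then stand; what a row does not reach is not made up. A row lasts 1/10 s, in which the tool goes at most 50 mm and 8.59 degrees, less where a joint would pass 70% of its speed; a pose out of reach is approached as far as the arm can. A call is refused whole if a number of a shift passes 5 or a number of a turn 0.15, either way. A call with a gripper value outside its range is refused whole. The fingers move at their own pace and stop on an object; FORCE is the grip in N (left out, the last holds). Time passes only in rows, so rows that do not move let the fingers close. It gives the time, the measured TCP pose, the force and the opening at its end, in the units of the state.
- r.get_state(): the state, without advancing time (a new reading comes with each control period).
- r.capture(name): name is "side" or "top"; returns (picture, depth): 480x640x3 uint8, blue, green, red; 480x640 float32, m along the optical axis (not along the pixel's ray), 0 where there is no reading.
- r.camera_info(name): a dict with "fovy" (degrees; the focal length in pixels is half the picture's height over the tangent of half this angle, whatever the lens; pixels are square), "cx", "cy" (the principal point, pixels), "camera_from_world" (4x4, takes a point from world to camera coordinates). Camera axes: x right, y down, z forward; pixel columns grow to the right and rows downward; lengths in m; the calibration is good to about 2 mm. A picture is of the moment at which its call begins. camera_info takes no time and is no camera call.
- r.close_job(): hands the job in, once; it reports no verdict.
Trained networks look in the newest picture that a camera, given by its name, has taken for a name from the list of things; names that differ only in an ending like _2 or _b are one class to them, and where a whole thing is asked for, a point or a joint stands for the part that bears it (a point fixed in the world has none). Each returns a list of dicts, best first, with "score" (0 to 1); they miss things now and then, are a little off and sometimes report something else, mostly with a low value. They report only what shows in the picture. A call takes as long as a camera call. They do not tell look-alikes from the thing itself.
- r.look_for(query, camera): "rect" ([left, top, right, bottom] in pixels, round what is visible of it).
- r.masks_of(query, camera): "pixels" (480x640 bool, what is visible of it) and "rect" ([left, top, right, bottom] in pixels, round what is visible of it).
The state is a dict: "time_s": time; "joints": joint angles; "qd": joint speeds; "joint_torque": joint torques, N m; "tcp_pos": TCP position; "eef_rot": TCP orientation; "contact_force": force on the tool from outside, world axes, zero at the start; "moment": the same for the moment, N m; "gripper_width": finger opening in m.
Only numpy, scipy, OpenCV 4.12 (cv2) and the standard library are available. Lean on these libraries where they do the work, as an engineer would, in place of code of your own. Each camera call takes 0.05 s, during which the arm holds its last target. There are 200 camera calls.

### The job

Somebody has parked a roll of tape over the index plunger of the vessel turntable: slide it up off the plunger and lay it flat in the steel tray. Then pull the plunger's knob up as far as it goes, so that its pin is clear of its hole in the disc, and keep holding it there: you finish still holding the knob fully up. Leave the other things on the bench where they are.

Things in the scene. Friction and masses are not known exactly. Their poses are not given: they have to be found in the camera images.
- stand: Fixed turntable stand. Origin on the bench below the plunger axis, z up, x towards the centre of its aluminium disc (280 mm across, top at z 40 mm), 125 mm away. There a glass vessel with blue cap (100 mm across) rises to z 129 mm, 73 mm clear of the plunger axis. Grey pillar (x -53 to -31 mm) and arm (x -53 to 25 mm, 50 mm wide, top z 80 mm) carry the upright plunger.
- knob (a point): Black cylindrical pull knob of the plunger, 24 mm across, 31 mm tall; moves only straight up and down. This point: the centre of its underside, 94 mm above the bench when seated (top then at 125 mm); below it a steel neck 22 mm across. At the start it is inside the roll's bore, 4 mm play all round, top 3 mm below the roll's top: it cannot be gripped until the roll is off.
- plunger (a joint): Lift of the sprung plunger (with knob and pin) in m: 0 is seated in the hole, 0.018 is fully up, against a firm stop; the 10 mm thick pin leaves the hole at 0.009. Its spring always pulls it back down: about 6 N at 0, rising to about 13 N at 0.018. It snaps back if let go.
- stand_seat (a point): Mouth of the pin's seat hole in the disc's top face, on the plunger axis, 40 mm above the bench (fixed).
- pin_tip (a point): Lower tip of the plunger's steel pin: 9 mm below stand_seat when seated, 9 mm above it when fully up.
- roll: Loose roll of pale tape on a cardboard core, a ring: 62 mm outer diameter, 32 mm bore, 48 mm tall, 70 to 140 g, its axis (z) upright. Origin at the centre of its underside, at the start 80 mm above the bench, on the arm around the knob.
- roll_center (a point): Centre of the tape roll, on its axis at mid height (24 mm above its underside).
- tray: Fixed, empty, open steel tray, 200 mm (x) by 170 mm (y), 30 mm high, walls and floor 4 mm thick. Origin at the centre of its underside on the bench; its inner floor is 4 mm above the bench.
- jar: Bystander: closed jar, 56 mm across and 70 mm tall, standing on the bench beside the stand. Origin at the centre of its underside.
- wrench: Bystander: steel wrench 150 mm long, lying on the bench on the robot's side of the tray.
- spare_cap: Bystander: loose blue cap ring, 68 mm across, 18 mm high, lying on the bench beyond the tray. Origin at the centre of its underside.
Things that resemble listed ones, but are neither listed nor needed, are in the scene too. Leave any black or turquoise look-alike of the roll alone.

How it is judged (in metres and radians):
On the way, in this order (a step that is already met when the one before it is completed fails the run):
1. the roll is lifted off the top of the plunger (z of roll in the frame of stand above 0.126 m), for 0.1 s.
2. the roll lies flat in the tray, let go (z of roll_center in the frame of tray between 0.02 and 0.035 m and x of roll_center in the frame of tray between -0.075 and 0.075 m and y of roll_center in the frame of tray between -0.06 and 0.06 m and angle between the z axis of roll and the z axis of tray, either way round below 0.12 rad and contact force between the fingers and roll below 0.1 N and linear speed of roll below 0.03 m/s), for 0.3 s.
3. the plunger is pulled fully up by the fingers (value of joint plunger above 0.015 m and contact force between the fingers and plunger above 4 N), for 0.3 s.
At the end, for the whole second after the job is handed in: The fingers hold the plunger's knob fully up (lift over 15 of 18 mm, pin tip at least 5 mm above its hole), and the tape roll lies flat (within 0.12 rad) on the floor of the tray, at rest and not touched by the fingers (all of step 2 and all of step 3 and z of pin_tip in the frame of stand_seat above 0.005 m); the arm keeps its last pose, push and grip.
It fails at once if a bystander (jar, wrench, spare cap) is moved more than 30 mm (distance of any of jar, wrench, spare_cap from where it was at the start of the episode above 0.03 m).
It also fails if it takes over 51 s, if anything falls off the work surface, if the arm or the gripper's body presses on something with over 40 N, if the wrist force passes 120 N, or if a joint passes its speed limit or range.

## Working session

There is one attempt and no reset: what is moved stays moved. The work goes in short steps, Python scripts to look and compute and a shell command to move; the robot and the scene stay as the last step left them, time stands still between calls to the robot, and variables do not carry over. Pictures are saved under pics/ and viewed, about 8 in all and at most 12, crops included, and the job is handed in when it is done.

```bash
mkdir -p pics
cat > h.py <<'E'
import numpy as np, cv2
from plant import r
def cam(n):
    i=r.camera_info(n); f=240/np.tan(np.radians(i["fovy"]/2)); return f,i["cx"],i["cy"],np.array(i["camera_from_world"])
def cloud(n,d):
    f,cx,cy,T=cam(n); v,u=np.mgrid[:480,:640]
    P=np.stack([(u-cx)*d/f,(v-cy)*d/f,d],-1); return (P-T[:3,3])@T[:3,:3]
E
python3 - <<'E'
from h import *
s=r.get_state(); print({k:np.round(v,3).tolist() for k,v in s.items()}, r.hold_point_z)
for n in("top","side"):
    im,d=r.capture(n); cv2.imwrite(f"pics/{n}0.png",im); np.save(n+"0.npy",d); W=cloud(n,d)
    print(n,np.round(np.linalg.inv(cam(n)[3])[:3,3],3))
    for q in("roll","tray","stand","jar","wrench","spare_cap","knob"):
        for m in r.masks_of(q,n)[:4]:
            p=m["pixels"]&(d>0)
            if p.any():
                w=W[p]; print(q,round(m["score"],2),np.round(m["rect"]),np.round(np.percentile(w,2,0),3),np.round(np.percentile(w,98,0),3))
E
```

```text
{'time_s': 0.0, 'joints': [85.547, 20.591, 0.633, -0.021, -70.136, -16.506], 'qd': [-0.025, -0.039, 0.007, -0.042, 0.018, -0.028], 'joint_torque': [-0.002, -58.272, 29.306, 6.997, 0.007, -0.0], 'tcp_pos': [0.241, 0.63, 0.226], 'eef_rot': [94.795, 89.904, -106.171], 'contact_force': [-0.524, 0.95, -0.769], 'moment': [0.037, 0.006, -0.093], 'gripper_width': 0.087} 0.0188
top [0.392 0.057 1.148]
roll 0.91 [210. 282. 236. 312.] [ 0.378  0.208 -0.001] [0.436 0.266 0.052]
roll 0.77 [137. 296. 175. 327.] [ 0.348  0.346 -0.002] [0.406 0.403 0.052]
roll 0.69 [184. 217. 219. 251.] [0.511 0.241 0.043] [0.571 0.299 0.132]
tray 0.87 [402. 215. 499. 319.] [ 0.373 -0.368  0.   ] [ 0.58  -0.179  0.032]
stand 0.87 [149. 124. 274. 271.] [0.485 0.139 0.011] [0.788 0.387 0.117]
jar 0.75 [130. 244. 160. 272.] [0.469 0.387 0.001] [0.519 0.437 0.074]
wrench 0.83 [406. 311. 464. 349.] [ 0.305 -0.294  0.001] [ 0.371 -0.18   0.012]
spare_cap 0.94 [452. 186. 484. 219.] [ 0.593 -0.348 -0.001] [ 0.658 -0.284  0.022]
side [ 0.14 -0.59  0.84]
roll 0.68 [256. 168. 280. 199.] [0.51  0.24  0.078] [0.565 0.296 0.13 ]
roll 0.64 [216. 215. 242. 253.] [0.376 0.207 0.002] [0.432 0.266 0.05 ]
roll 0.59 [179. 193. 205. 224.] [ 0.346  0.345 -0.001] [0.414 0.453 0.05 ]
tray 0.64 [318. 336. 460. 456.] [ 0.369 -0.369  0.001] [ 0.58  -0.175  0.03 ]
stand 0.68 [237. 151. 370. 239.] [0.48  0.129 0.009] [0.784 0.37  0.115]
jar 0.63 [218. 161. 241. 198.] [0.468 0.386 0.002] [0.517 0.433 0.072]
wrench 0.92 [296. 381. 326. 466.] [ 0.295 -0.308  0.002] [ 0.372 -0.179  0.01 ]
spare_cap 0.92 [444. 356. 483. 390.] [ 0.591 -0.349 -0.002] [ 0.657 -0.286  0.02 ]
spare_cap 0.36 [297. 381. 326. 465.] [ 0.295 -0.308 -0.001] [ 0.371 -0.174  0.01 ]
```

View pics/top0.png

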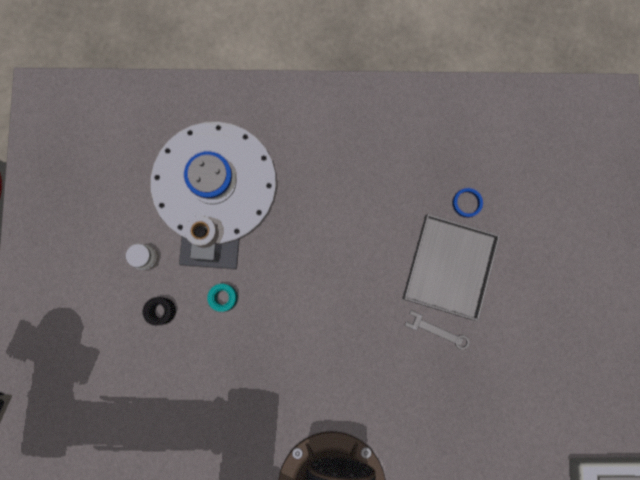

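View pics/side0.png

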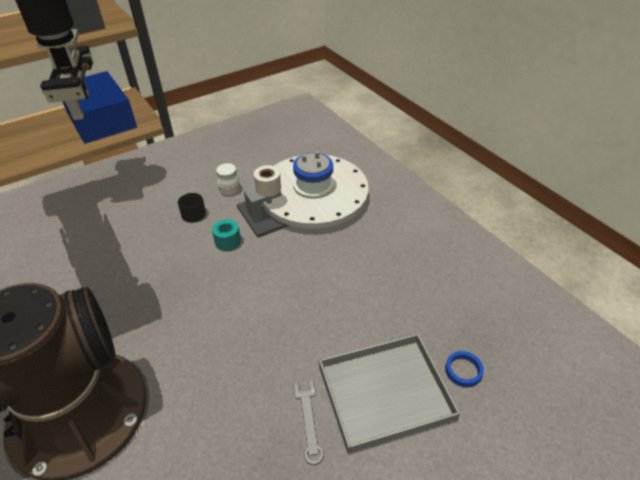

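```bash
cat >> h.py <<'E'
from scipy.optimize import least_squares
from scipy.spatial.transform import Rotation as Ro
def circ(p,R):
    c0=(p.min(0)+p.max(0))/2
    return least_squares(lambda c:np.maximum(np.linalg.norm(p-c,axis=1)-R,0)+0.02*np.linalg.norm(p-c,axis=1),c0).x
def rel(goal,yaw=None):
    "shift in tool axes (cm) to goal tcp; turn about tool x (rad) to put tool y along yaw"
    s=r.get_state(); R=Ro.from_euler("xyz",s["eef_rot"],degrees=True)
    out=[np.round(100*R.inv().apply(np.array(goal)-s["tcp_pos"]),2)]
    if yaw is not None:
        v=R.inv().apply([np.cos(yaw),np.sin(yaw),0]); a=np.arctan2(v[2],v[1]); out.append(round((a+np.pi/2)%np.pi-np.pi/2,3))
    print("tool axes in world",np.round(R.as_matrix(),3).tolist()); return out
E
python3 - <<'E'
from h import *
for n in("top","side"):
    d=np.load(n+"0.npy"); W=cloud(n,d); ok=d>0
    x,y,z=W[...,0],W[...,1],W[...,2]
    def sel(cx,cy,R,z0,z1): return W[ok&(np.hypot(x-cx,y-cy)<R)&(z>z0)&(z<z1)][:,:2]
    p=sel(.538,.268,.045,.118,.14); mm=lambda p:np.round((np.percentile(p,1,0)+np.percentile(p,99,0))/2,4)
    print(n,"roll",len(p),mm(p),np.ptp(p,0))
    c=mm(p)
    p=sel(.65,.255,.1,.118,.14); p=p[np.linalg.norm(p-c,axis=1)>.05]; print("vessel",len(p),mm(p),np.ptp(p,0))
    p=sel(.65,.26,.19,.032,.046); print("disc",mm(p),np.ptp(p,0), circ(p,.14))
    p=sel(.476,-.273,.16,.0225,.036); print("tray",cv2.minAreaRect(p.astype(np.float32)))
E
```

```text
top roll 677 [0.5413 0.2713] [0.06048467 0.0612687 ]
vessel 90 [0.6668 0.2595] [0.04412819 0.05227675]
disc [0.6665 0.263 ] [0.3174884  0.27812724] [0.65986684 0.26353249]
tray ((0.49969416856765747, -0.2793631851673126), (0.17153578996658325, 0.2501063942909241), 73.5439682006836)
side roll 393 [0.5395 0.2706] [0.06235074 0.0637058 ]
vessel 61 [0.6646 0.2599] [0.04232365 0.05155783]
disc [0.6449 0.2608] [0.31959013 0.2846859 ] [0.65165994 0.26074913]
tray ((0.47521182894706726, -0.2714979648590088), (0.1730230450630188, 0.201043039560318), 73.2571029663086)
```

```bash
python3 -c "
from h import *
print(rel([.54,.271,.22],np.radians(85)),rel([.54,.271,.088]))"
```

```text
tool axes in world [[0.0, -0.358, -0.934], [0.0, -0.934, 0.358], [-1.0, -0.0, -0.0]]
tool axes in world [[0.0, -0.358, -0.934], [0.0, -0.934, 0.358], [-1.0, -0.0, -0.0]]
[array([  0.66,  22.88, -40.73]), np.float64(-0.279)] [array([ 13.86,  22.88, -40.73])]
```

```bash
python3 -m creep '[[0,0,0,0,2.3,-4,100],[0,0,0,0,2.3,-4,100],[0,0,0,0,2.3,-4,100],[0,0,0,0,2.3,-4,100],[0,0,0,0,2.3,-4,100],[0,0,0,0,2.3,-4,100],[0,0,0,0,2.3,-4,100],[0,0,0,0,2.3,-4,100]]' 20; python3 -m creep '[[0,0,0,0,2.3,-4.3,100],[0,0,0,0.5,2.2,-4.4,100],[-0.14,0,0,0,0,0,100],[-0.139,0,0,0,0,0,100],[0,0,0,0,0,0,100],[0,0,0,0,0,0,100]]'
python3 - <<'E'
from h import *
print(rel([.54,.271,.088],np.radians(85)))
im,d=r.capture("top"); a=cv2.resize(im[100:340,100:420],(800,600)); cv2.imwrite("pics/a1.png",a)
im,d=r.capture("side"); a=cv2.resize(im[90:270,170:410],(800,600)); cv2.imwrite("pics/a2.png",a)
E
```

```text
time_s: 1.6
tcp_pos: [0.4754, 0.3425, 0.2269]
eef_rot: [-111.4, 90.0, 47.6]
contact_force: [1.0, 0.4, -0.3]
gripper_width: 0.088
time_s: 2.2
tcp_pos: [0.5396, 0.2709, 0.2217]
eef_rot: [-133.1, 90.0, 41.7]
contact_force: [-0.4, -0.2, 0.1]
gripper_width: 0.0874
tool axes in world [[0.0, -0.091, -0.996], [0.0, -0.996, 0.091], [-1.0, -0.0, -0.0]]
[array([ 1.337e+01, -1.000e-02, -4.000e-02]), np.float64(-0.004)]
```

View pics/a2.png

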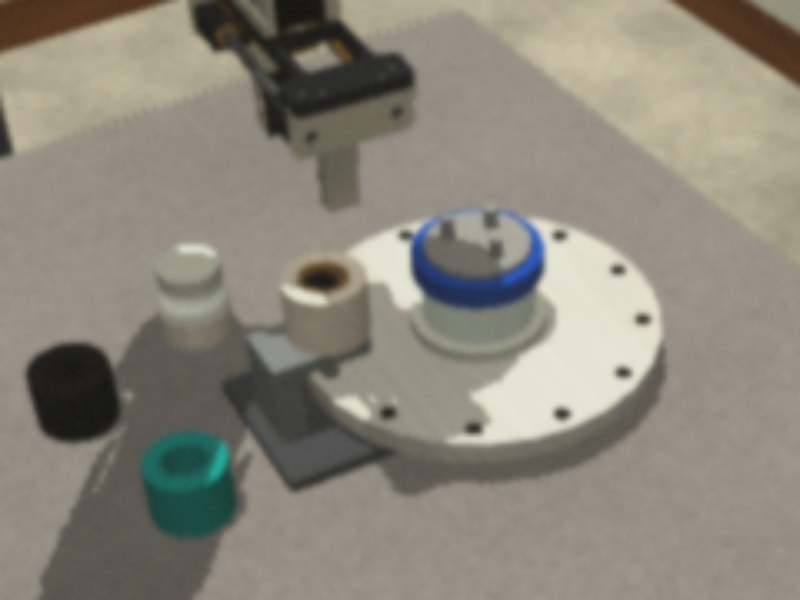

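The pale roll sits on the arm at crop (325,305), right under the gripper. The vessel (480,260) and jar (190,295) are clear of it. Descending and gripping.

```bash
python3 -m creep '[[0,0,0,3,0,0,100],[0,0,0,3,0,0,100],[0,0,0,3,0,0,100],[0,0,0,2,0,0,100],[0,0,0,2.3,0,0,100],[0,0,0,0,0,0,100],[0,0,0,0,0,0,100]]' 20; python3 -m creep '[[0,0,0,0,0,0,60],[0,0,0,0,0,0,60],[0,0,0,0,0,0,60],[0,0,0,0,0,0,60],[0,0,0,0,0,0,60],[0,0,0,0,0,0,60],[0,0,0,0,0,0,60],[0,0,0,0,0,0,60]]'
```

```text
time_s: 3.0
tcp_pos: [0.5396, 0.2712, 0.0889]
eef_rot: [82.6, 90.0, -102.4]
contact_force: [0.4, 1.2, 0.8]
gripper_width: 0.0875
time_s: 3.8
tcp_pos: [0.54, 0.2713, 0.0894]
eef_rot: [-138.1, 89.9, 36.9]
contact_force: [-1.8, 0.6, 6.5]
gripper_width: 0.0619
```

```bash
python3 -m creep '[[0,0,0,0,0,0,60],[0,0,0,-0.5,0,0,60],[0,0,0,-1,0,0,60],[0,0,0,-1,0,0,60],[0,0,0,-1,0,0,60],[0,0,0,-1.5,0,0,60],[0,0,0,-2,0,0,60],[0,0,0,-1,0,0,60]]' ; python3 -m creep '[[0,0,0,0,0,0,60],[0,0,0,0,0,0,60],[0,0,0,0,0,0,60]]'
python3 - <<'E'
from h import *
im,d=r.capture("side"); a=cv2.resize(im[90:270,170:410],(800,600)); cv2.imwrite("pics/a3.png",a)
print(rel([.475,-.2715,.17]))
E
```

```text
time_s: 4.6
tcp_pos: [0.5403, 0.2713, 0.171]
eef_rot: [-139.6, 89.8, 35.4]
contact_force: [-0.3, 0.7, -0.1]
gripper_width: 0.0622
time_s: 4.9
tcp_pos: [0.5391, 0.2705, 0.1676]
eef_rot: [39.0, 89.9, -146.0]
contact_force: [0.3, -0.9, -0.6]
gripper_width: 0.0622
tool axes in world [[-0.001, -0.087, -0.996], [-0.001, -0.996, 0.087], [-1.0, 0.001, 0.001]]
[array([-0.18, 54.55,  1.68])]
```

View pics/a3.png

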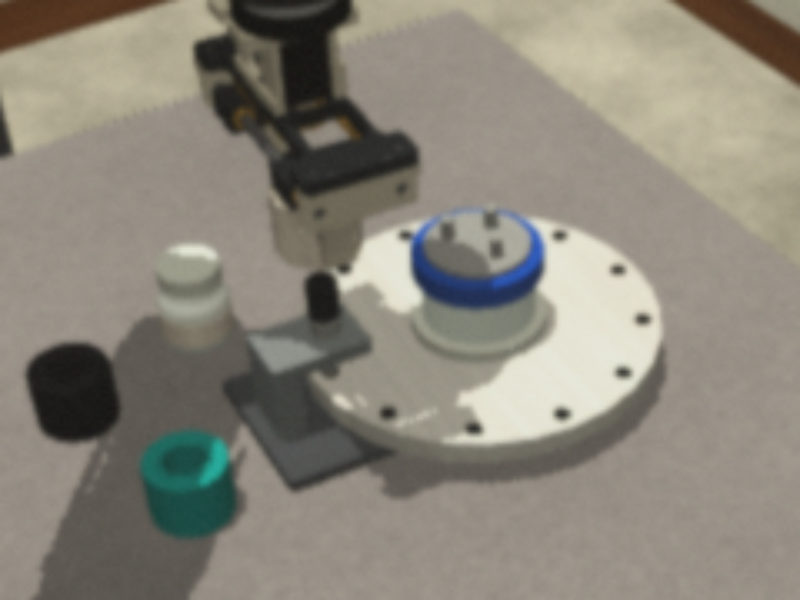

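The roll is in the gripper at crop (315,240), lifted clear, and the black knob is free at (322,297). Carrying it to the tray.

```bash
python3 -m creep '[[0,0,0,0,2,0,60],[0,0,0,0,3.5,0,60],[0,0,0,0,4,0.2,60],[0,0,0,0,4,0.2,60],[0,0,0,0,4,0.2,60],[0,0,0,0,4,0.2,60],[0,0,0,0,4,0.2,60],[0,0,0,0,4,0.2,60]]'; python3 -m creep '[[0,0,0,0,4,0.2,60],[0,0,0,0,4,0.2,60],[0,0,0,0,4,0.1,60],[0,0,0,0,4,0,60],[0,0,0,0,4,0,60],[0,0,0,0,3,0,60],[0,0,0,0,2,0,60],[0,0,0,0,0,0,60]]'
python3 -m creep '[[0,0,0,0,0,0,60],[0,0,0,0,0,0,60],[0,0,0,0,0,0,60]]'
python3 - <<'E'
from h import *
print(rel([.475,-.2715,.012],np.radians(73.3)))
im,d=r.capture("side"); a=cv2.resize(im[180:480,240:640],(800,600)); cv2.imwrite("pics/a4.png",a)
W=cloud("side",d)
for m in r.masks_of("roll","side")[:3]:
    w=W[m["pixels"]&(d>0)]; print(m["score"],np.percentile(w,2,0),np.percentile(w,98,0))
E
```

```text
time_s: 5.75
tcp_pos: [0.5009, -0.024, 0.1682]
eef_rot: [21.2, 90.0, -163.8]
contact_force: [0.4, -1.1, -0.1]
gripper_width: 0.0617
time_s: 6.55
tcp_pos: [0.474, -0.2729, 0.1677]
eef_rot: [3.0, 89.9, 177.8]
contact_force: [0.8, 1.1, -0.9]
gripper_width: 0.0624
time_s: 6.85
tcp_pos: [0.4754, -0.2699, 0.1686]
eef_rot: [-112.4, 90.0, 62.7]
contact_force: [0.1, 0.0, -0.3]
gripper_width: 0.0623
tool axes in world [[0.0, -0.086, -0.996], [0.0, -0.996, 0.086], [-1.0, -0.0, -0.0]]
[array([15.66,  0.16,  0.03]), np.float64(0.206)]
0.89 [0.34626004 0.34481928 0.00140818] [0.40310441 0.40380493 0.05000047]
0.65 [ 0.4442305  -0.29704791  0.16087342] [ 0.50515175 -0.23826705  0.25162631]
0.59 [ 0.3755955   0.20751184 -0.00087699] [0.43110417 0.27261897 0.04994929]
```

View pics/a4.png

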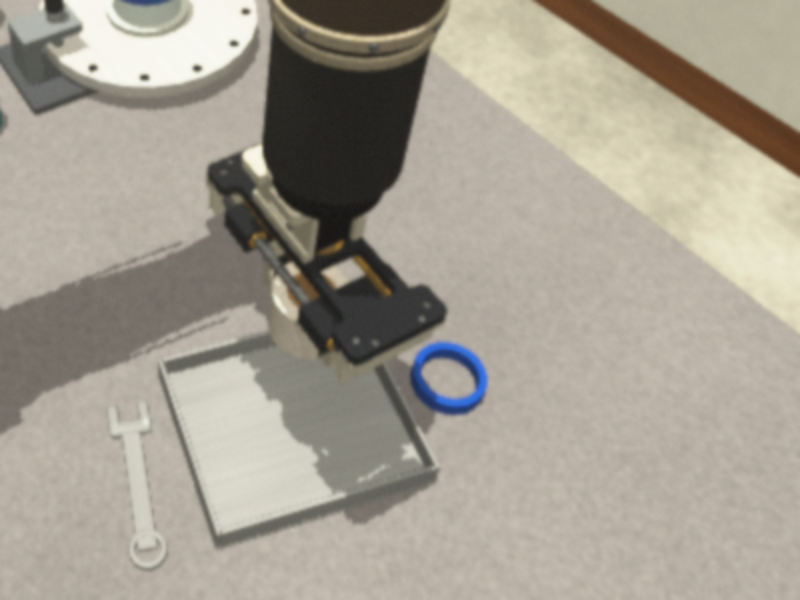

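The roll hangs upright at crop (290,320) over the tray, centred in plan by the depth data; its underside is at about z 160 mm. Lowering.

```bash
python3 -m creep '[[0,0,0,2.5,0,0,60],[0,0,0,3,0,0,60],[0,0,0,3,0,0,60],[0,0,0,3,0,0,60],[0,0,0,2,0,0,60],[0,0,0,1.3,0,0,60],[0,0,0,0.3,0,0,60],[0,0,0,0,0,0,60]]'; python3 -m creep '[[0,0,0,0.1,0,0,60],[0,0,0,0.1,0,0,60],[0,0,0,0,0,0,60],[0,0,0,0,0,0,60]]'
```

```text
time_s: 7.75
tcp_pos: [0.4758, -0.2705, 0.0177]
eef_rot: [60.6, 90.0, -124.3]
contact_force: [-0.2, -0.0, -1.1]
gripper_width: 0.0623
time_s: 8.15
tcp_pos: [0.4757, -0.2707, 0.016]
eef_rot: [172.8, 89.9, -12.1]
contact_force: [-0.4, 0.2, -1.5]
gripper_width: 0.0624
```

```bash
python3 -m creep '[[0,0,0,0.15,0,0,60],[0,0,0,0.1,0,0,60],[0,0,0,0,0,0,60],[0,0,0,0,0,0,60]]'; python3 -m creep '[[0,0,0,0,0,0,66],[0,0,0,0,0,0,76],[0,0,0,0,0,0,95],[0,0,0,0,0,0,95],[0,0,0,0,0,0,95],[0,0,0,0,0,0,95]]';python3 -m creep '[[0,0,0,-1,0,0,95],[0,0,0,-2,0,0,95],[0,0,0,-3,0,0,95],[0,0,0,-4,0,0,95],[0,0,0,-4,0,0,95],[0,0,0,-2.5,0,0,95],[0,0,0,0,0,0,95]]'
python3 - <<'E'
from h import *
print(rel([.54,.271,.19],np.radians(85)))
im,d=r.capture("side"); a=cv2.resize(im[180:480,240:640],(800,600)); cv2.imwrite("pics/a5.png",a)
W=cloud("side",d)
for m in r.masks_of("roll","side")[:3]:
    w=W[m["pixels"]&(d>0)]; print(m["score"],np.percentile(w,2,0),np.percentile(w,98,0))
E
```

```text
time_s: 8.55
tcp_pos: [0.4755, -0.2707, 0.0134]
eef_rot: [149.2, 90.0, -35.8]
contact_force: [-1.9, 1.4, 4.9]
gripper_width: 0.0623
time_s: 9.15
tcp_pos: [0.4754, -0.2706, 0.0129]
eef_rot: [-13.0, 90.0, 162.0]
contact_force: [-0.4, 0.5, -0.3]
gripper_width: 0.0826
time_s: 9.85
tcp_pos: [0.4776, -0.2714, 0.1833]
eef_rot: [168.3, 89.5, -16.7]
contact_force: [0.2, 0.0, -1.0]
gripper_width: 0.0835
tool axes in world [[0.008, -0.086, -0.996], [-0.002, -0.996, 0.086], [-1.0, 0.002, -0.008]]
[array([ -0.75, -54.57,  -1.55]), np.float64(0.001)]
0.88 [0.34644633 0.34498125 0.00292242] [0.40200611 0.40181886 0.05024308]
0.68 [ 0.44593483 -0.30161754  0.00716348] [ 0.50231293 -0.24550397  0.05369202]
0.64 [3.75499992e-01 2.07294279e-01 2.25769438e-04] [0.43066992 0.26480872 0.04980881]
```

View pics/a5.png

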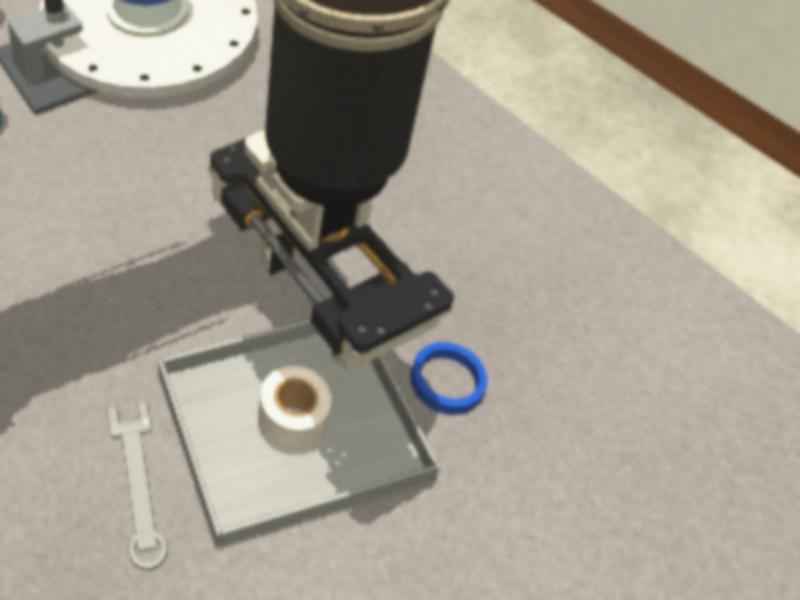

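The roll lies flat near the middle of the tray, crop (295,410). Wrench and cap are undisturbed. Back to the plunger.

```bash
python3 -m creep '[[0,0,0,0,-2.5,0,80],[0,0,0,0,-3.5,-0.2,80],[0,0,0,0,-4,-0.2,80],[0,0,0,0,-4,-0.2,80],[0,0,0,0,-4,-0.2,80],[0,0,0,0,-4,-0.2,80],[0,0,0,0,-4,-0.2,80],[0,0,0,0,-4,-0.2,80]]'; python3 -m creep '[[0,0,0,0,-4,0,80],[0,0,0,0,-4,0,80],[0,0,0,0,-4,0,80],[0,0,0,0,-4,0,80],[0,0,0,0,-3.5,0,80],[0,0,0,0,-1,0,80],[0,0,0,0,0,0,80],[0,0,0,0,0,0,80]]'
python3 - <<'E'
from h import *
print(rel([.54,.271,.090],np.radians(85)))
for n in("top","side"):
    im,d=r.capture(n); W=cloud(n,d)
    x,y,z=np.moveaxis(W,-1,0); k=(d>0)&(np.hypot(x-.54,y-.271)<.03)&(z>.09)&(z<.14); w=W[k]
    print(n,len(w), *[np.round(np.percentile(w,q,0),4) for q in (2,98)] if len(w) else "")
cv2.imwrite("pics/a6.png",cv2.resize(im[90:270,170:410],(800,600)))
E
```

```text
time_s: 10.75
tcp_pos: [0.5145, 0.0285, 0.177]
eef_rot: [24.6, 89.9, -160.4]
contact_force: [0.7, 0.0, 1.0]
gripper_width: 0.0702
time_s: 11.55
tcp_pos: [0.5325, 0.2305, 0.1771]
eef_rot: [42.7, 89.9, -142.2]
contact_force: [-0.4, 0.5, 0.8]
gripper_width: 0.0702
tool axes in world [[-0.002, -0.087, -0.996], [-0.001, -0.996, 0.087], [-1.0, 0.002, 0.002]]
[array([ 8.7 , -4.11, -0.41]), np.float64(0.001)]
top 0
side 152 [0.5276 0.2599 0.0917] [0.5484 0.2825 0.1261]
```

View pics/a6.png

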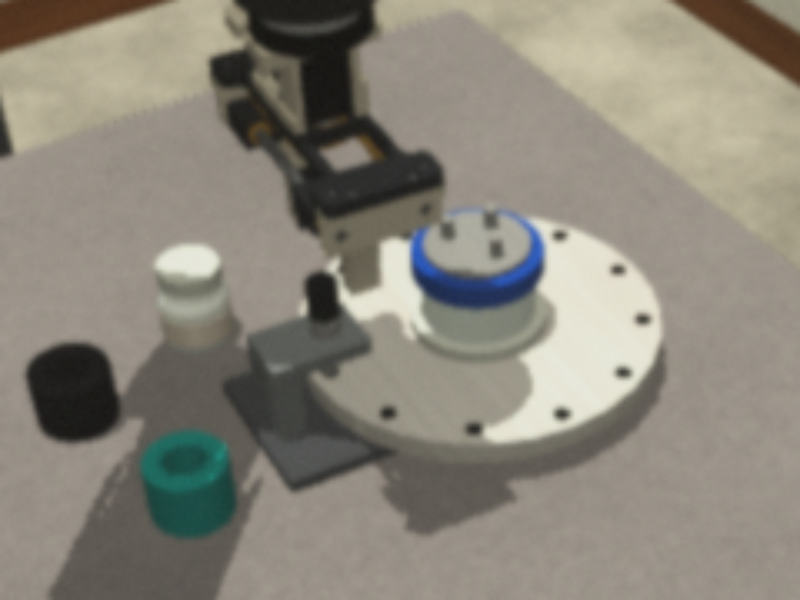

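The knob stands free at crop (322,297) and the gripper is about 4 cm short in y. Depth puts the knob axis near (0.539, 0.271).

```bash
python3 -m creep '[[0,0,0,0,-2.5,-0.2,80],[0,0,0,0,-1.6,-0.2,80],[0,0,0,0,0,0,80],[0,0,0,0,0,0,80],[0,0,0,0,0,0,80]]'; python3 -m creep '[[0,0,0,2.5,0,0,80],[0,0,0,2.5,0,0,80],[0,0,0,2,0,0,80],[0,0,0,1.6,0,0,80],[0,0,0,0,0,0,80],[0,0,0,0,0,0,80]]' 60; python3 -c "
from h import *
print(rel([.54,.271,.090],np.radians(85)))"
```

```text
time_s: 12.15
tcp_pos: [0.5405, 0.2712, 0.178]
eef_rot: [38.8, 90.0, -146.2]
contact_force: [-0.2, 0.5, -0.3]
gripper_width: 0.0701
time_s: 12.75
tcp_pos: [0.5409, 0.2714, 0.0925]
eef_rot: [100.3, 90.0, -84.7]
contact_force: [0.6, 0.0, 0.2]
gripper_width: 0.0699
tool axes in world [[0.0, -0.087, -0.996], [-0.0, -0.996, 0.087], [-1.0, 0.0, -0.0]]
[array([0.25, 0.05, 0.08]), np.float64(0.0)]
```

```bash
python3 -m creep '[[0,0,0,0.2,0,0,40],[0,0,0,0,0,0,15],[0,0,0,0,0,0,15],[0,0,0,0,0,0,15],[0,0,0,0,0,0,15],[0,0,0,0,0,0,15],[0,0,0,0,0,0,15],[0,0,0,0,0,0,15]]' 60; python3 -m creep '[[0,0,0,0,0,0,10],[0,0,0,0,0,0,10],[0,0,0,0,0,0,10],[0,0,0,0,0,0,10]]'
```

```text
time_s: 13.55
tcp_pos: [0.541, 0.2734, 0.0902]
eef_rot: [-110.0, 89.9, 65.1]
contact_force: [-1.9, 6.1, -1.2]
gripper_width: 0.023
time_s: 13.95
tcp_pos: [0.541, 0.2734, 0.0902]
eef_rot: [-111.1, 89.9, 64.0]
contact_force: [-1.8, 6.7, -1.2]
gripper_width: 0.0233
```

```bash
python3 -m creep '[[0,0,0,0,-0.2,0,0],[0,0,0,-0.4,0,0,0],[0,0,0,-0.4,0,0,0],[0,0,0,-0.4,0,0,0],[0,0,0,-0.4,0,0,0],[0,0,0,-0.2,0,0,0],[0,0,0,0,0,0,0],[0,0,0,0,0,0,0]]' 60
```

```text
time_s: 14.75
tcp_pos: [0.5407, 0.2735, 0.1075]
eef_rot: [23.8, 90.0, -161.2]
contact_force: [5.0, 0.2, -12.5]
gripper_width: 0.0231
```

```bash
python3 -m creep '[[0,0,0,-0.1,0,0,0],[0,0,0,-0.1,0,0,0],[0,0,0,0,0,0,0],[0,0,0,0,0,0,0],[0,0,0,0,0,0,0],[0,0,0,0,0,0,0]]' 60
python3 - <<'E'
from h import *
im,d=r.capture("side"); W=cloud("side",d); x,y,z=np.moveaxis(W,-1,0)
for m in r.masks_of("roll","side")[:3]:
    w=W[m["pixels"]&(d>0)]; print(m["score"],np.percentile(w,2,0),np.percentile(w,98,0))
cv2.imwrite("pics/a7.png",cv2.resize(im[120:240,200:360],(800,600)))
E
```

```text
time_s: 15.35
tcp_pos: [0.5407, 0.2735, 0.1083]
eef_rot: [25.2, 89.9, -159.8]
contact_force: [8.4, 0.9, -21.1]
gripper_width: 0.0227
0.85 [0.347121   0.34451717 0.00313052] [0.40307321 0.39782903 0.05032778]
0.74 [ 3.75626411e-01  2.07290458e-01 -2.89213275e-04] [0.43297823 0.26685729 0.05010843]
0.65 [ 0.44583837 -0.30141188  0.00632854] [ 0.50044166 -0.24616798  0.0539307 ]
```

View pics/a7.png

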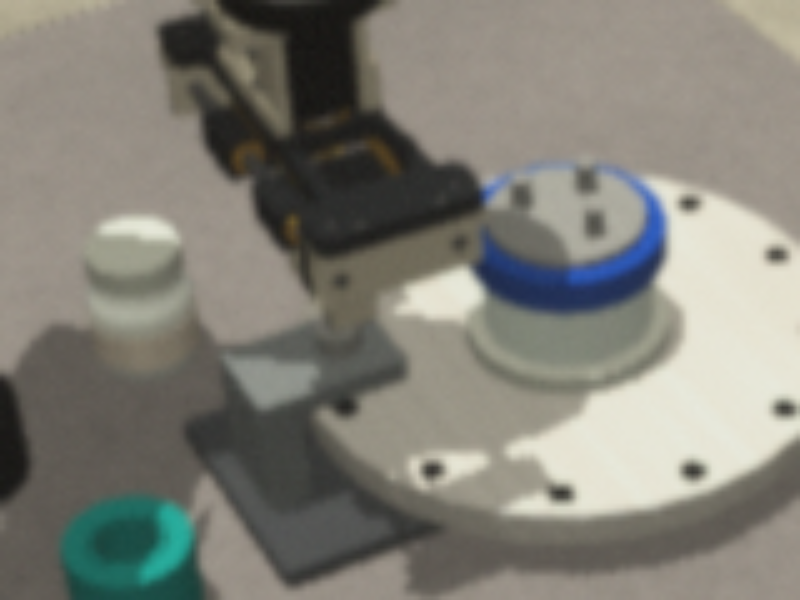

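```bash
python3 -m creep '[[0,0,0,0,0,0,0],[0,0,0,0,0,0,0],[0,0,0,0,0,0,0],[0,0,0,0,0,0,0],[0,0,0,0,0,0,0],[0,0,0,0,0,0,0]]' && python3 -c "
from plant import r
print(r.close_job()); print(r.get_state()['contact_force'],r.get_state()['tcp_pos'])"
```

```text
time_s: 16.05
tcp_pos: [0.5407, 0.2735, 0.1084]
eef_rot: [23.9, 89.9, -161.2]
contact_force: [9.5, 1.9, -19.7]
gripper_width: 0.0229
the job is handed in; nothing more can be done
None
the job is handed in; nothing more can be done
```

I slid the roll off the plunger, laid it flat in the tray, and handed the job in at about 16 s with the knob still held up.

**Roll:** the last depth check put it near the middle of the tray, spanning z 6 to 54 mm, with its top about 2 mm above the nominal 52 mm.

**Knob:** the gripper rose about 18 mm. The downward pull stepped from 12.5 N to about 20 N as it met the stop, and stayed there over the last 0.7 s.

**Bystanders:** the wrench and spare cap looked undisturbed when I released the roll, and the jar looked undisturbed in the last picture. I did not measure any of the three again.

**Minor disagreements:**
- The knob grip read 23 mm against the nominal 24 mm.
- About 9 N of side force remained along x.
- I never saw the pin tip directly; I inferred that it is clear from the lift and the force step.

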